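# Ready the stained-glass jig: stop pin in, spring jaw held open at the mark

## Task

Get the glass jig ready for the next pane: take the loose brass stop pin from the small dark wooden stand and stand it upright, fully home, in the empty bore with the green collar, and let go of it. Then pull the spring jaw by its blue grip, away from the pins, until its black pointer stands over the red band, and finish while still holding it there: the jaw springs back if let go. Leave the jar, the foil roll, the cup and the pliers where they are.

Things in the scene. Friction and masses are not known exactly. Their poses are not given: they have to be found in the camera images.
- jig: Plywood jig bed fixed to the table, 260 (x) x 200 (y) x 30 mm high; origin under its centre, z up, own +x = pull direction. Three 14 mm bores, 24 mm deep, in a row at x -100, y -60, 0, +60 mm: one is empty, two (varying) hold fixed brass pins like the loose one, tops 76 mm above the table. Spring block at x +114 to +130 mm, 44 mm above the table.
- collar: Green plastic ring (outside 30, inside 20 mm, 2 mm thick) lying on the bed round the empty bore. Fixed. Origin at the centre of its underside, on the bore's axis at bed level, 30 mm above the table; z up. A pin that is fully home has its underside 24 mm below this origin.
- pin: Loose brass stop pin, about 60 g, 70 mm long: round shaft 12 mm wide with chamfered foot, round head 18 mm wide and 14 mm tall on top. Origin at the centre of its underside, z along it to the head. Starts upright in the stand, underside 12 mm and top 82 mm above the table.
- stand: Dark wooden block 70 x 70 x 30 mm high, fixed to the table, in whose central hole (14 mm wide, 18 mm deep) the loose pin starts. Origin at the centre of its underside.
- jaw: Spring jaw sliding 0 to 60 mm along the jig's x; axes as the jig's. Origin on the bed (30 mm above the table) under the middle of its cork-faced aluminium cross bar (20 x 140 mm, 18 mm high); at rest at the jig's centre. A tongue 34 mm wide runs 75 mm to +x and carries the blue grip. A spring draws it back: 3.6 N at rest, 1.2 N more per 10 mm. Weighs 0.2 kg.
- grip_top (a point): Centre of the top face of the jaw's upright blue plastic grip, 96 mm above the table, 55 mm to +x of the jaw's origin; moves with the jaw. The grip is 18 mm along the jig's x, 24 mm along its y, and free from its top down to the tongue, 44 mm above the table.
- pointer (a point): Middle of the jaw's black pointer (3 mm wide along x, 26 mm long in y), at the +y end of the cross bar, level in x with the jaw's origin, 36 mm above the table. Moves with the jaw.
- mark: Red band on the white strip along the jig's +y edge: 10 mm wide in x, 24 mm long in y, flat. Origin at its centre at bed level (30 mm above the table); axes as the jig's. Fixed in each run, 25 to 50 mm to +x of the resting pointer. The pointer is over it when its middle is within 5 mm of this origin along x.
- jar: Greyish glass jar with steel lid, 68 mm wide, 90 mm high; bystander. Origin at the centre of its underside.
- foil: Flat roll of copper foil, 72 mm wide, 10 mm high; bystander. Origin at the centre of its underside.
- cup: White plastic cup, 72 mm wide, 85 mm high; bystander. Origin at the centre of its underside.
- pliers: Pliers with red handles, lying flat, 160 mm long along their own x, about 60 mm over the handles, 16 mm high; bystander. Origin on the table under their middle.
Mind the look-alikes: they are no part of the job. Leave any grey, purple or turquoise look-alike of the pin alone.

How it is judged (in metres and radians):
On the way, in this order (a step that is already met when the one before it is completed fails the run):
1. the pin stands fully home and upright in the collared bore, let go (horizontal distance between pin and collar below 0.004 m and z of pin in the frame of collar below -0.02 m and angle between pin's own z axis and vertical below 0.12 rad and contact force between the fingers and pin below 0.3 N), for 0.2 s.
2. then the jaw is held by the fingers with its pointer over the red band (x of pointer in the frame of mark between -0.006 and 0.006 m and contact force between the fingers and jaw above 2 N and linear speed of jaw below 0.01 m/s and contact force between jaw and pin below 0.3 N), for 0.3 s.
At the end, for the whole second after the job is handed in: Pin in the collared bore: axis within 4 mm, foot at least 20 mm below the bed, within 0.12 rad of upright, not touched by the fingers. Jaw held by the fingers (over 2 N), still (under 10 mm/s), not propped by the pin, pointer within 6 mm of the red band's middle along the pull (all of step 1 and all of step 2); the arm keeps its last pose, push and grip.
It fails at once if the lidded glass jar is moved more than 30 mm or tipped (distance of jar from where it was at the start of the episode above 0.03 m or angle between jar's own z axis and vertical above 0.5 rad).
It fails at once if the roll of copper foil is moved more than 30 mm or tipped (distance of foil from where it was at the start of the episode above 0.03 m or angle between foil's own z axis and vertical above 0.5 rad).
It fails at once if the white cup is moved more than 30 mm or tipped (distance of cup from where it was at the start of the episode above 0.03 m or angle between cup's own z axis and vertical above 0.5 rad).
It fails at once if the red-handled pliers is moved more than 30 mm or tipped (distance of pliers from where it was at the start of the episode above 0.03 m or angle between pliers's own z axis and vertical above 0.5 rad).
It also fails if it takes over 51 s, if anything falls off the work surface, if the arm or the gripper's body presses on something with over 40 N, if the wrist force passes 120 N, or if a joint passes its speed limit or range.

## Robot

A 6-joint arm with a two-finger parallel gripper is mounted at the origin on the work surface. World frame = base frame: x ahead of the robot, y to its left, z up, the work surface at z = 0. Lengths are in mm, angles in rad, forces in N, time in s.
With the tool pointing down it reaches from about 350 to 975 mm from the base axis. Payload 7.1 kg.
Tool frame: the origin (TCP) lies midway between the tips of the shut fingers; the grasp point (between the pads) lies 19 mm behind it; z points along the fingers, y is the line along which they close (so a half turn about z gives the same grasp; the last joint's range is limited). The gripper opens to 88 mm and grips with 3 to 60 N. Pads are 20 mm wide; open, the fingers measure 115 mm over their backs; the gripper's body (75 mm by 178 mm) begins 61 mm behind the grasp point.
Start: joints at [-1.244, 0.423, 1.63, -0, 1.089, -0.019], TCP at [211.86, -587.98, 222.675] pointing down, gripper open.
Joint ranges: [-3, 3], [-0.9, 2.11], [0.09, 2.58], [-1.31, 4.45], [0.11, 2.69], [-2.54, 2.54]. Speed limits (rad/s): [2.39, 2.39, 3.01, 3.14, 3.14, 3.14].

## Interface

Orientations are given as a rotation vector (axis times angle).
In Python, from workcell import ctrl gives the robot as it stands.
- The arm moves only by the shell command python3 -m pendant 'ROWS'. ROWS is a JSON object of lists of equal length, an entry for each row: "grip": the opening, from -1 (shut) to 1 (fully open); "linear": the shift along the tool's x, y, z in mm, a list of three; "angular": the turn, a rotation vector about the tool's x, y, z in rad, a list of three. In form: {"grip": [grip, ...], "linear": [[tx, ty, tz], ...], "angular": [[ax, ay, az], ...]}. A call has 1 to 12 rows; each row shifts and turns the commanded pose from where the row before left it, along the tool's axes as they then stand; what a row does not reach is not made up. A row lasts 1/12 s, in which the tool goes at most 41.7 mm and 7.16 degrees, less where a joint would pass 70% of its speed; a pose out of reach is approached as far as the arm can. A call with a gripper value outside its range is refused whole. The fingers move at their own pace and stop on an object; the grip force is fixed at half the most. Time passes only in rows, so rows that do not move let the fingers close. It gives the time, the measured TCP pose, the force, the opening and the grip force at its end, in the units of the state.
- ctrl.get_obs(): the state, without advancing time (a new reading comes with each control period).
- ctrl.get_image(name): name is "scene" or "top" or "wrist"; returns the picture (420x560x3 uint8, red, green, blue); there is no depth.
- ctrl.camera_params(name): a dict with "vfov" (degrees; the focal length in pixels is half the picture's height over the tangent of half this angle, whatever the lens; pixels are square), "cx", "cy" (the principal point, pixels), "R" (3x3) and "t" (3): a world point X has camera coordinates R X + t; the wrist camera has in their place "T_tool_cam" (4x4, takes a point from camera to tool coordinates, whose origin is the TCP and whose axes are the flange's). Camera axes: x right, y down, z forward; pixel columns grow to the right and rows downward; lengths in mm; the calibration is good to about 2 mm. A picture is of the moment at which its call begins: read the wrist's pose just before it. camera_params takes no time and is no camera call.
- ctrl.close_job(): hands the job in; it is judged then, once.
The state is a dict: "t": time; "qpos": joint angles; "qvel": joint speeds; "joint_torque": joint torques, N m; "ee_pos": TCP position; "orientation": TCP orientation; "ft_force": force on the tool from outside, world axes, zero at the start; "moment": the same for the moment, N m; "width": finger opening in mm; "grasp_force": force on a finger pad.
Only numpy, scipy, OpenCV 4.12 (cv2) and the standard library are available. Lean on these libraries where they do the work, as an engineer would, in place of code of your own. Each camera call takes 0.05 s, during which the arm holds its last target. There are 200 camera calls.

## Working session

There is one attempt and no reset: what is moved stays moved. The work goes in short steps, Python scripts to look and compute and a shell command to move; the robot and the scene stay as the last step left them, time stands still between calls to the robot, and variables do not carry over. Pictures are saved under pics/ and viewed, at most 10 in all, crops included, and the job is handed in when it is done.

```bash
mkdir -p pics; ls; cat > h.py <<'E'
import numpy as np, cv2
from workcell import ctrl
from scipy.spatial.transform import Rotation as Rn
def cam(name):
    p=ctrl.camera_params(name); f=210/np.tan(np.radians(p['vfov'])/2)
    if 'R' in p: R=np.array(p['R']);t=np.array(p['t'])
    else:
        o=ctrl.get_obs(); T=np.array(p['T_tool_cam']); W=np.eye(4)
        W[:3,:3]=Rn.from_rotvec(o['orientation']).as_matrix(); W[:3,3]=o['ee_pos']
        M=np.linalg.inv(W@T); R=M[:3,:3];t=M[:3,3]
    return f,p['cx'],p['cy'],R,t,p
def ray(c,u,v,z):
    f,cx,cy,R,t,_=c; d=R.T@np.array([(u-cx)/f,(v-cy)/f,1]); o=-R.T@t
    return o+d*(z-o[2])/d[2]
def proj(c,X):
    f,cx,cy,R,t,_=c; q=R@np.array(X)+t; return q[:2]/q[2]*f+[cx,cy]
def snap(name,fn):
    c=cam(name); im=ctrl.get_image(name)[:,:,::-1].copy(); cv2.imwrite('pics/'+fn,im); return c,im
E
python3 - <<'E'
from h import *
for n in('top','scene'):
    c,im=snap(n,n+'0.png'); print(n,c[0],c[5])
print(cam('wrist')[5]); print(ctrl.get_obs())
E
```

```text
pics
top 459.67443246597253 {'vfov': 49.10611445133354, 'cx': 273.2375576234058, 'cy': 200.9732992725855, 'R': array([[ 0.02195211, -0.99967806,  0.01272293],
       [-0.98686558, -0.02370448, -0.15979497],
       [ 0.16004512, -0.00904798, -0.98706823]]), 't': array([  33.90407222,  583.24074167, 1258.08012146])}
scene 434.58701934183654 {'vfov': 51.581281275163036, 'cx': 279.4483104642664, 'cy': 203.90786988354165, 'R': array([[ 0.73021566,  0.68305683, -0.01478034],
       [ 0.5086363 , -0.55794214, -0.65573598],
       [-0.45615152,  0.47131086, -0.75484559]]), 't': array([-443.02535595, -219.96343042, 1278.37775128])}
{'vfov': 66.57917282776026, 'cx': 277.11302394023517, 'cy': 206.43837878991548, 'T_tool_cam': array([[-7.55664293e-04, -9.68600601e-01, -2.48620804e-01,
         6.79054785e+01],
       [ 9.99999692e-01, -6.79519773e-04, -3.92086257e-04,
         9.35310113e-01],
       [ 2.10832232e-04, -2.48621024e-01,  9.68600817e-01,
        -1.61969837e+02],
       [ 0.00000000e+00,  0.00000000e+00,  0.00000000e+00,
         1.00000000e+00]])}
{'t': 0.1, 'qpos': array([-1.24401455e+00,  4.23776703e-01,  1.63060594e+00,  6.84259860e-06,
        1.08862019e+00, -1.89852685e-02]), 'qvel': array([-3.03458376e-05,  2.87046189e-04, -1.68828686e-03,  5.31892378e-04,
       -4.52904266e-04, -1.32868891e-03]), 'joint_torque': array([ 1.62528486e-03, -5.45612025e+01, -2.74322999e+01,  6.45681471e-02,
        1.88533921e-02, -8.24635634e-06]), 'ee_pos': array([ 211.69513356, -587.51496775,  221.97477221]), 'orientation': array([-3.09338759e+00, -5.40183271e-01,  3.30002243e-04]), 'ft_force': array([-0.04523934,  0.54104143, -0.33775415]), 'moment': array([-0.00833972,  0.02543077,  0.01426756]), 'grasp_force': 0.0, 'width': 88.06234313173383}
```

```bash
python3 -c "
import cv2,numpy as np
a=cv2.imread('pics/top0.png');cv2.imwrite('pics/top0b.png',cv2.resize(a,(800,600)))"
```

```text
(no output)
```

View pics/top0b.png

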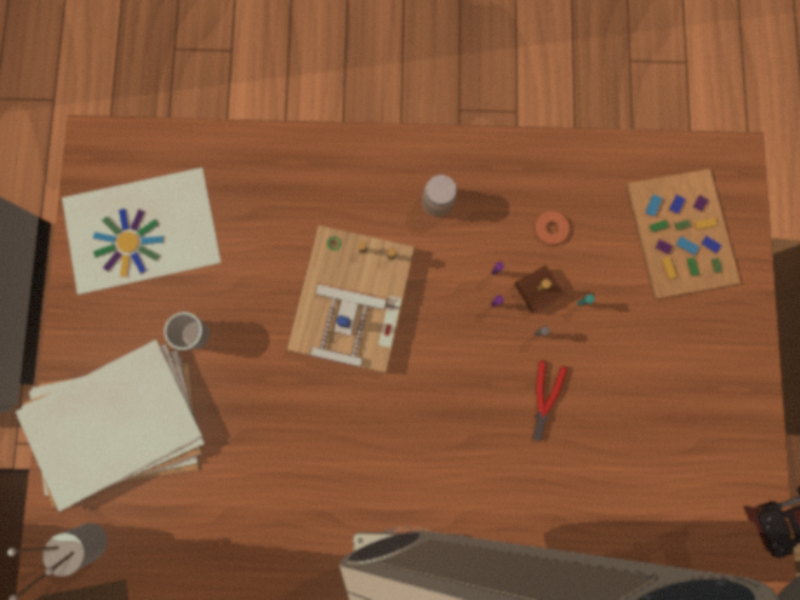

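View pics/scene0.png

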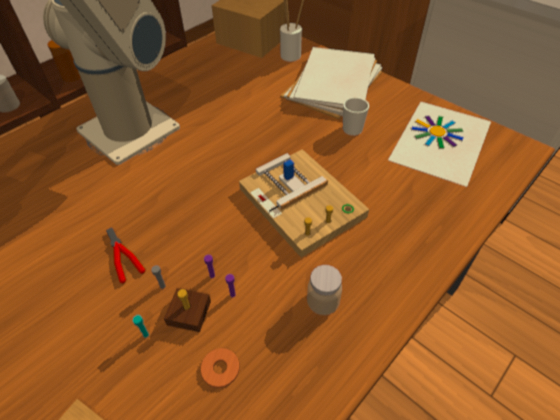

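Top view (800×600 scale): the jig is at (350,300) with the green collar at (334,242) and fixed brass pins at (364,248) and (391,253). The grip is at (344,322) and the red band at (389,329).
Candidates for the pin:
- brass in the dark stand (546,284)
- purple (497,268) and (497,300)
- turquoise (588,299)
- grey (543,330)
- fixed brass in the jig (364,248) and (391,253)

I choose the brass one in the dark stand. The scene view agrees, with the brass pin in the stand at (184,298).

```bash
python3 - <<'E'
from h import *
c=cam('top'); im=cv2.imread('pics/top0.png'); s=.7
cv2.imwrite('pics/crop.png',cv2.resize(np.hstack([im[170:250,195:295],im[170:250,330:430]]),None,fx=4,fy=4,interpolation=cv2.INTER_CUBIC))
for n,(u,v),z in [('collar',(334,242),31),('pinA',(364,247),76),('pinB',(391,252),76),('grip',(344,320),96),('mark',(389,329),30),('pin',(546,283),82),('stand',(540,289),30),('purp1',(497,267),70),('purp2',(497,300),70),('turq',(588,299),70),('grey',(543,330),70),('jar',(440,184),90),('foil',(552,228),10),('pl',(545,400),10)]:
    print(n,ray(c,u*s,v*s,z).round(0))
o=ctrl.get_obs(); print(Rn.from_rotvec(o['orientation']).as_matrix().round(3))
E
```

```text
collar [675. 164.  31.]
pinA [656. 101.  76.]
pinB [647.  48.  76.]
grip [509. 134.  96.]
mark [500.  48.  30.]
pin [ 592. -254.   82.]
stand [ 588. -255.   30.]
purp1 [ 624. -161.   70.]
purp2 [ 558. -161.   70.]
turq [ 564. -339.   70.]
grey [ 502. -250.   70.]
jar [784. -46.  90.]
foil [ 721. -287.   10.]
pl [ 368. -266.   10.]
[[ 0.941  0.339 -0.   ]
 [ 0.339 -0.941  0.001]
 [ 0.    -0.001 -1.   ]]
```

View pics/crop.png

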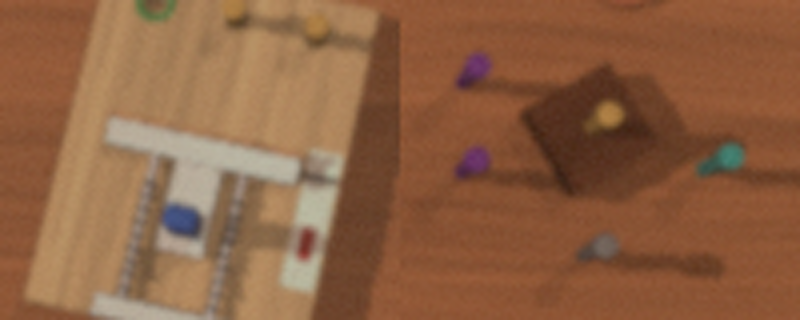

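The crop confirms it: brass in the dark stand, with the look-alikes about 90 mm away. The pull direction is about 169° in yaw. Next I go above the pin.

```bash
python3 -m pendant '{"grip":[1,1,1,1,1,1,1,1,1,1,1,1],"linear":[[36,-14,3],[36,-14,3],[36,-14,3],[36,-14,3],[36,-14,3],[36,-14,3],[36,-14,3],[36,-14,3],[36,-14,3],[36,-14,3],[36,-14,3],[36,-14,3]],"angular":[[0,0,0],[0,0,0],[0,0,0],[0,0,0],[0,0,0],[0,0,0],[0,0,0],[0,0,0],[0,0,0],[0,0,0],[0,0,0],[0,0,0]]}'
python3 -m pendant '{"grip":[1,1,1,1,1,1,1,1,1,1,1],"linear":[[36,-14,0],[0,0,0],[0,0,0],[0,0,0],[0,0,0],[0,0,0],[0,0,0],[0,0,0],[0,0,0],[0,0,0],[0,0,0]],"angular":[[0,0,0],[0,0,-0.125],[0,0,-0.125],[0,0,-0.125],[0,0,-0.125],[0,0,-0.125],[0,0,-0.125],[0,0,-0.125],[0,0,-0.125],[0,0,0],[0,0,0]]}'
python3 - <<'E'
from h import *
c,im=snap('wrist','w1.png'); o=ctrl.get_obs(); print(o['ee_pos'],proj(c,[592,-254,82]))
R=Rn.from_rotvec(o['orientation']).as_matrix();print(R.round(3))
E
```

```text
t: 1.1
ee_pos: [562.3, -281.9, 186.2]
orientation: [-3.094, -0.541, 0.001]
ft_force: [1.6, -0.5, 1.2]
width: 87.9
grasp_force: 0.0
t: 2.02
ee_pos: [590.2, -258.0, 186.3]
orientation: [-2.46, -1.953, 0.001]
ft_force: [-0.1, 0.3, 0.2]
width: 87.8
grasp_force: 0.0
[ 590.31009964 -258.06203023  186.38931926] [277.3453102  200.08605663]
[[ 0.227  0.974 -0.   ]
 [ 0.974 -0.227  0.   ]
 [ 0.    -0.    -1.   ]]
```

View pics/w1.png

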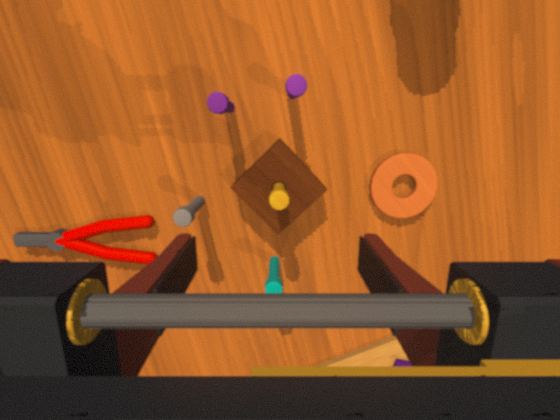

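The wrist view shows the brass pin head at about (279,199) in the stand, where it was predicted. The fingers are clear of grey (183,215) and foil (404,187). Now I fit the head's circle.

```bash
cat >> h.py <<'E'
def blob(im,lo,hi,near,mina=20):
    m=cv2.inRange(cv2.cvtColor(im,cv2.COLOR_BGR2HSV),lo,hi)
    m=cv2.morphologyEx(m,cv2.MORPH_OPEN,np.ones((2,2),np.uint8))
    n,l,s,ce=cv2.connectedComponentsWithStats(m)
    k=[i for i in range(1,n) if s[i,4]>mina]; i=min(k,key=lambda i:np.hypot(*(ce[i]-near)))
    return (l==i).astype(np.uint8),ce[i],s[i]
def totool(d):
    R=Rn.from_rotvec(ctrl.get_obs()['orientation']).as_matrix(); return R.T@np.array(d)
E
python3 - <<'E'
from h import *
c=cam('wrist'); im=cv2.imread('pics/w1.png')
hsv=cv2.cvtColor(im,cv2.COLOR_BGR2HSV); print(hsv[199,279],hsv[190,279],hsv[207,279],hsv[180,262],hsv[100,150])
m,ce,s=blob(im,(19,130,90),(35,255,255),(279,197)); print(ce,s)
for r in range(180,215,2): x=np.where(m[r])[0]; print(r,x.min() if len(x) else 0,x.max() if len(x) else 0,hsv[r,279])
E
```

```text
[ 20 216 227] [ 19 205 209] [ 20 217 229] [ 11 195 111] [ 14 198 221]
[279.66149871 197.85529716] [271 183  19  28 387]
180 0 0 [ 11 178 110]
182 0 0 [ 18 194 126]
184 277 282 [ 18 205 172]
186 275 284 [ 19 208 175]
188 275 284 [ 19 211 175]
190 275 285 [ 19 205 209]
192 273 286 [ 21 211 236]
194 271 287 [ 21 211 234]
196 271 288 [ 20 213 233]
198 271 289 [ 20 215 229]
200 271 289 [ 19 207 229]
202 271 288 [ 20 210 228]
204 271 288 [ 20 209 231]
206 272 287 [ 21 224 230]
208 273 286 [ 20 215 224]
210 278 283 [ 18 212 136]
212 0 0 [ 12 195  89]
214 0 0 [ 10 180  95]
```

```bash
python3 - <<'E'
from h import *
c=cam('wrist'); o=ctrl.get_obs()
for u,v in((279.8,199.5),(279.8,198.5)):
    P=ray(c,u,v,82); print(P,totool(P-o['ee_pos']))
print(proj(c,o['ee_pos']))
E
```

```text
[ 594.2582057  -254.05994486   82.        ] [  4.7833778    2.98826207 104.38833168]
[ 594.45619947 -253.20547195   82.        ] [  5.66048904   2.98709462 104.38842085]
[275.82827759 251.84872694]
```

```bash
python3 -m pendant '{"grip":[1,1,1,1,1,1,1,1,-1,-1,-1,-1],"linear":[[5,3,0],[0,0,35],[0,0,35],[0,0,25],[0,0,20],[0,0,15],[0,0,0],[0,0,0],[0,0,0],[0,0,0],[0,0,0],[0,0,0]],"angular":[[0,0,0],[0,0,0],[0,0,0],[0,0,0],[0,0,0],[0,0,0],[0,0,0],[0,0,0],[0,0,0],[0,0,0],[0,0,0],[0,0,0]]}'
python3 -m pendant '{"grip":[-1,-1,-1,-1,-1,-1],"linear":[[0,0,0],[0,0,0],[0,0,0],[0,0,0],[0,0,0],[0,0,0]],"angular":[[0,0,0],[0,0,0],[0,0,0],[0,0,0],[0,0,0],[0,0,0]]}'
```

```text
t: 3.07
ee_pos: [595.2, -254.1, 57.8]
orientation: [2.456, 1.957, 0.001]
ft_force: [-0.6, -0.3, -0.2]
width: 64.3
grasp_force: 0.0
t: 3.57
ee_pos: [594.5, -253.9, 56.6]
orientation: [-2.457, -1.958, 0.0]
ft_force: [-0.7, -0.7, 0.0]
width: 25.0
grasp_force: 0.0
```

```bash
python3 -m pendant '{"grip":[-1,-1,-1,-1,-1],"linear":[[0,0,0],[0,0,0],[0,0,0],[0,0,0],[0,0,0]],"angular":[[0,0,0],[0,0,0],[0,0,0],[0,0,0],[0,0,0]]}'
```

```text
t: 3.98
ee_pos: [594.5, -253.9, 56.6]
orientation: [-2.457, -1.958, 0.0]
ft_force: [-0.4, 0.3, -0.8]
width: 17.3
grasp_force: 30.0
```

```bash
python3 -m pendant '{"grip":[-1,-1,-1,-1,-1,-1,-1,-1,-1,-1,-1,-1],"linear":[[0,0,-20],[0,0,-35],[0,0,-35],[0,0,-20],[30,-1,0],[36,-1,0],[36,-1,0],[36,-1,0],[36,-1,0],[36,-1,0],[36,-1,0],[36,-1,0]],"angular":[[0,0,0],[0,0,0],[0,0,0],[0,0,0],[0,0,0],[0,0,0],[0,0,0],[0,0,0],[0,0,0],[0,0,0],[0,0,0],[0,0,0]]}'
python3 -m pendant '{"grip":[-1,-1,-1,-1,-1,-1,-1,-1],"linear":[[36,-2,0],[36,-2,0],[36,-2,0],[35,-1,0],[0,0,0],[0,0,0],[0,0,0],[0,0,0]],"angular":[[0,0,0],[0,0,0],[0,0,0],[0,0,0],[0,0,0],[0,0,0],[0,0,0],[0,0,0]]}'
python3 - <<'E'
from h import *
c,im=snap('wrist','w2.png'); o=ctrl.get_obs(); print(o['ee_pos'],proj(c,[675,164,31]),o['width'])
E
```

```text
t: 4.98
ee_pos: [649.6, 24.5, 166.7]
orientation: [-2.457, -1.958, 0.0]
ft_force: [1.1, -0.2, 0.2]
width: 17.4
grasp_force: 30.0
t: 5.65
ee_pos: [674.4, 162.5, 166.5]
orientation: [-2.458, -1.957, 0.001]
ft_force: [1.4, -0.1, 0.1]
width: 16.8
grasp_force: 30.0
[674.49998645 162.27716872 166.59074734] [276.74866314 195.25294921] 17.31435025993796
```

View pics/w2.png

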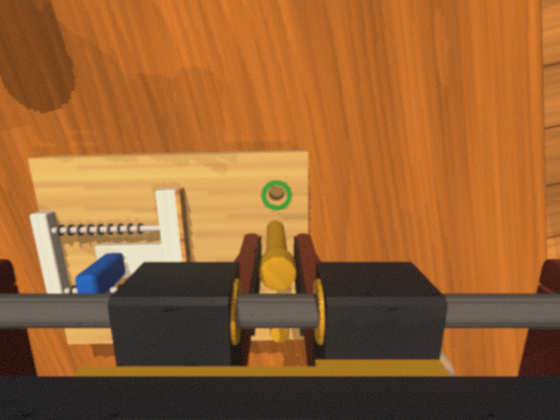

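The wrist view shows the green ring at about (277,194), held pin foot at (277,224) and head at (278,268). The jaw's blue grip is at (105,270).

```bash
python3 - <<'E'
from h import *
c=cam('wrist'); im=cv2.imread('pics/w2.png'); o=ctrl.get_obs()
hsv=cv2.cvtColor(im,cv2.COLOR_BGR2HSV)
m,ce,s=blob(im,(40,90,40),(85,255,255),(277,194)); 
cn=max(cv2.findContours(m,cv2.RETR_EXTERNAL,cv2.CHAIN_APPROX_NONE)[0],key=len)
e=cv2.fitEllipse(cn); print(ce,s,e)
P=ray(c,*e[0],32); print('collar',P,totool(P-o['ee_pos']))
print('bore', hsv[194,277])
for r in range(212,252,2): print(r,' '.join('%d/%d'%(hsv[r,x,1],hsv[r,x,2]) for x in range(264,292,2)))
print('pred foot dx=0,1,2', [proj(c,o['ee_pos']+Rn.from_rotvec(o['orientation']).apply([dx,0,44.6])).round(1) for dx in(-2,0,2)])
E
```

```text
[277.10942249 195.69604863] [263 182  30  29 329] ((277.11627197265625, 195.75486755371094), (28.464981079101562, 28.83449363708496), 99.06226348876953)
collar [675.41446053 163.43157046  32.        ] [  1.3803579    0.68687465 134.58997359]
bore [ 16 144 156]
212 150/221 147/224 149/223 149/219 149/212 150/216 153/221 151/214 153/215 148/223 152/220 149/222 147/221 147/220
214 149/214 153/213 150/214 149/214 149/215 147/214 150/211 144/204 151/208 149/211 150/211 148/207 154/209 145/210
216 144/216 148/213 146/216 148/212 148/217 149/214 151/214 149/215 150/208 146/206 152/200 147/203 150/201 148/203
218 153/217 149/218 147/218 150/221 150/219 147/221 150/217 151/218 151/214 148/207 152/203 152/199 151/201 143/203
220 148/221 146/223 148/223 155/217 161/204 171/195 173/192 158/206 157/216 147/217 149/215 145/217 147/218 148/219
222 145/225 144/225 156/217 176/185 191/178 202/174 206/173 204/171 175/179 154/210 146/225 146/227 151/223 147/224
224 143/230 151/225 171/192 210/171 201/176 199/176 204/171 214/166 196/160 170/175 147/226 144/228 145/229 149/228
226 142/228 153/212 191/164
[... 869 characters left out ...]
204/136 155/192 154/223 148/225
242 149/215 167/182 201/165 201/171 210/171 213/171 209/168 204/166 201/160 214/149 197/132 154/189 146/226 143/230
244 148/215 162/183 211/163 211/169 214/169 198/174 205/168 214/163 204/161 199/150 190/133 157/182 148/228 140/228
246 147/210 159/183 205/163 210/170 214/167 209/166 212/166 203/162 216/155 201/151 199/132 162/162 144/226 147/227
248 145/215 170/180 206/161 192/166 204/174 213/175 202/173 200/171 205/163 203/157 203/137 163/153 148/225 145/231
250 150/216 180/174 203/163 209/178 210/180 206/176 216/172 213/169 198/170 212/165 205/157 179/157 155/217 148/229
pred foot dx=0,1,2 [array([276.1, 229.2]), array([276.1, 226.4]), array([276.1, 223.6])]
```

```bash
python3 - <<'E'
from h import *
im=cv2.imread('pics/w2.png'); cv2.imwrite('pics/w2c.png',cv2.resize(im[170:290,230:325],None,fx=5,fy=5,interpolation=cv2.INTER_CUBIC))
E
```

```text
(no output)
```

View pics/w2c.png

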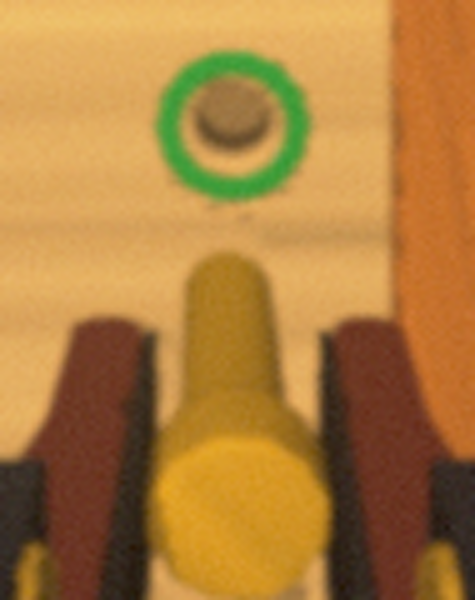

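The collar is at tool (+1.4, +0.7). I shift over it, descend to about 8 mm above the collar, and compare the foot with the ring close up.

```bash
python3 -m pendant '{"grip":[-1,-1,-1,-1,-1,-1,-1],"linear":[[1.7,0.8,0],[0,0,30],[0,0,30],[0,0,14],[0,0,8],[0,0,0],[0,0,0]],"angular":[[0,0,0],[0,0,0],[0,0,0],[0,0,0],[0,0,0],[0,0,0],[0,0,0]]}'
python3 - <<'E'
from h import *
c,im=snap('wrist','w3.png'); o=ctrl.get_obs(); print(o['ee_pos'],o['orientation'])
cv2.imwrite('pics/w3c.png',cv2.resize(im[170:280,230:325],None,fx=5,fy=5,interpolation=cv2.INTER_CUBIC))
m,ce,s=blob(im,(40,90,40),(85,255,255),(277,210)); 
cn=max(cv2.findContours(m,cv2.RETR_EXTERNAL,cv2.CHAIN_APPROX_NONE)[0],key=len)
e=cv2.fitEllipse(cn); print(ce,s,e); P=ray(c,*e[0],32); print('collar',P,totool(P-o['ee_pos']))
R=Rn.from_rotvec(o['orientation'])
for q in ([0,0,44.6],[5,0,44.6],[6,0,43.6],[0,6,30],[0,-6,30]): print(q,proj(c,o['ee_pos']+R.apply(q)))
E
```

```text
t: 6.28
ee_pos: [676.4, 165.0, 85.2]
orientation: [2.457, 1.957, 0.001]
ft_force: [0.3, 0.0, 0.8]
width: 16.9
grasp_force: 30.0
[676.88172023 165.19525445  85.99756635] [2.45647851 1.95711207 0.00265037]
[274.118 220.644] [255 205  41  37 500] ((274.6045227050781, 224.259521484375), (35.53999710083008, 37.05563735961914), 89.251708984375)
collar [675.08582908 164.08366406  32.        ] [-1.52911083 -1.5926854  53.99373299]
[0, 0, 44.6] [276.83246657 226.31296312]
[5, 0, 44.6] [276.82436307 219.21318917]
[6, 0, 43.6] [276.81933735 218.20802288]
[0, 6, 30] [286.29230722 233.46655661]
[0, -6, 30] [267.27003998 233.47349999]
```

View pics/w3c.png

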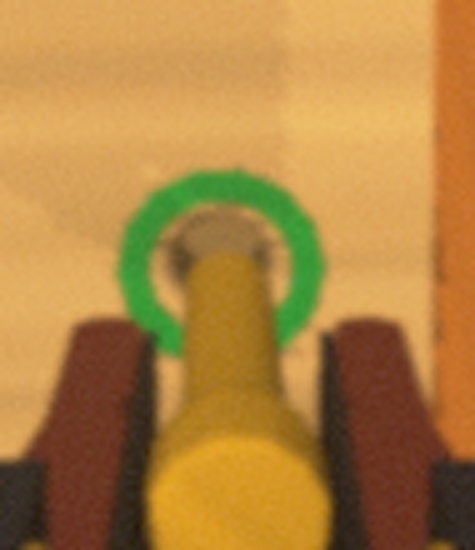

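Ring centre is at about (274.4,224) and the pin foot centre at about (275.7,223) once brought down to the ring's level. So I shift by tool (-0.8,-0.9) and descend while watching the force.

```bash
python3 -m pendant '{"grip":[-1,-1,-1,-1,-1,-1,-1],"linear":[[-0.8,-0.9,0],[0,0,0],[0,0,5],[0,0,5],[0,0,5],[0,0,3],[0,0,0]],"angular":[[0,0,0],[0,0,0],[0,0,0],[0,0,0],[0,0,0],[0,0,0],[0,0,0]]}'
```

```text
t: 6.92
ee_pos: [674.3, 164.5, 65.5]
orientation: [-2.456, -1.958, 0.002]
ft_force: [-0.1, -0.2, -0.9]
width: 17.3
grasp_force: 30.0
```

The foot is about 9 mm into the bore with no force, so I continue.

```bash
python3 -m pendant '{"grip":[-1,-1,-1,-1,-1,-1],"linear":[[0,0,4],[0,0,4],[0,0,3],[0,0,2],[0,0,1],[0,0,0]],"angular":[[0,0,0],[0,0,0],[0,0,0],[0,0,0],[0,0,0],[0,0,0]]}'
```

```text
t: 7.42
ee_pos: [674.6, 164.6, 52.3]
orientation: [-2.457, -1.958, 0.001]
ft_force: [-0.4, -0.1, 0.1]
width: 17.4
grasp_force: 30.0
```

```bash
python3 -m pendant '{"grip":[-1,-1,-1],"linear":[[0,0,1],[0,0,0.5],[0,0,0]],"angular":[[0,0,0],[0,0,0],[0,0,0]]}'
python3 -m pendant '{"grip":[-0.3,-0.3,-0.3,-0.3,-0.3,-0.3],"linear":[[0,0,0],[0,0,0],[0,0,0],[0,0,0],[0,0,0],[0,0,0]],"angular":[[0,0,0],[0,0,0],[0,0,0],[0,0,0],[0,0,0],[0,0,0]]}'
```

```text
t: 7.67
ee_pos: [674.8, 164.6, 51.2]
orientation: [2.457, 1.958, 0.0]
ft_force: [0.2, 0.2, 0.0]
width: 17.3
grasp_force: 30.0
t: 8.17
ee_pos: [674.9, 164.6, 51.3]
orientation: [2.457, 1.958, 0.0]
ft_force: [0.2, -0.3, 0.8]
width: 30.7
grasp_force: 0.0
```

Released. Now lift and move to a viewpoint over the mark that also shows the seated pin.

```bash
python3 -m pendant '{"grip":[-0.3,-0.3,-0.3,-0.3,-0.3,-0.3,-0.3,-0.3,-0.3,-0.3,-0.3,-0.3],"linear":[[0,0,-8],[0,0,-30],[0,0,-36],[0,0,-36],[-24,-16,-5],[-28,-19,0],[-28,-19,0],[-28,-19,0],[-28,-19,0],[-28,-19,0],[-26,-19,0],[0,0,0]],"angular":[[0,0,0],[0,0,0],[0,0,0],[0,0,0],[0,0,0],[0,0,0],[0,0,0],[0,0,0],[0,0,0],[0,0,0],[0,0,0],[0,0,0]]}'
python3 -m pendant '{"grip":[0.3,0.3,0.3,0.3],"linear":[[0,0,0],[0,0,0],[0,0,0],[0,0,0]],"angular":[[0,0,0],[0,0,0],[0,0,0],[0,0,0]]}'
python3 - <<'E'
from h import *
c,im=snap('wrist','w4.png'); o=ctrl.get_obs(); print(o['ee_pos'],o['orientation'])
E
```

```text
t: 9.17
ee_pos: [500.9, 6.0, 166.3]
orientation: [-2.457, -1.954, 0.005]
ft_force: [0.2, -0.2, 0.2]
width: 30.7
grasp_force: 0.0
t: 9.5
ee_pos: [506.8, 9.0, 166.4]
orientation: [2.455, 1.959, 0.001]
ft_force: [0.4, 0.2, -0.4]
width: 53.8
grasp_force: 0.0
[506.52977135   9.03453591 166.19403627] [2.45559331e+00 1.95910673e+00 5.97730071e-04]
```

View pics/w4.png

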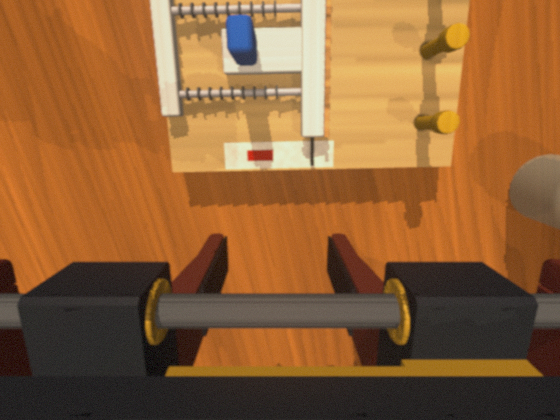

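Wrist view: black pointer at (312,151), red band at (260,155), blue grip top at about (240,20), fixed pins at (455,35) and (447,122). Now measure the yaw and the pull distance.

```bash
cat > m.py <<'E'
from h import *
def measure(fn,pn,rn,gn):
    c=cam('wrist'); im=cv2.imread('pics/'+fn); o=ctrl.get_obs(); hsv=cv2.cvtColor(im,cv2.COLOR_BGR2HSV)
    m,r,s=blob(im,(0,150,60),(6,255,255),rn); mr,rr,sr=blob(im,(174,120,60),(180,255,255),rn) if s[4]<60 else (m,r,s); r=rr; print('red',r,sr)
    x0,y0=pn; sub=hsv[y0-18:y0+19,x0-12:x0+13]; k=(sub[:,:,2]<110)&(sub[:,:,1]<140)
    n,l,st,ce=cv2.connectedComponentsWithStats(k.astype(np.uint8)); i=1+np.argmax(st[1:,4]) ; p=ce[i]+[x0-12,y0-18]; print('ptr',p,st[i])
    b,g,sg=blob(im,(105,120,40),(125,255,255),gn); print('blue',g,sg)
    # jig near edge direction: strip's white pixels
    w=((hsv[:,:,1]<80)&(hsv[:,:,2]>150)).astype(np.uint8)
    P=ray(c,*p,36); M=ray(c,*r,30); print('P',P,'M',M,'tool',totool(P-o['ee_pos']),totool(M-o['ee_pos']))
    return c,im,b,P,M,o
E
python3 - <<'E'
from m import *
c,im,b,P,M,o=measure('w4.png',(312,151),(260,155),(240,30))
# far jig edge (row ~168) : wood edge by colour between cols 180..440
hsv=cv2.cvtColor(im,cv2.COLOR_BGR2HSV); g=cv2.GaussianBlur(im,(5,5),0).astype(int)
E=[]
for x in range(190,440,5):
    col=g[155:185,x].sum(1); d=np.diff(col); k=np.argmin(d); E.append((x,155.5+k+.5))
E=np.array(E); 
vx,vy,x0,y0=cv2.fitLine(E.astype(np.float32),cv2.DIST_HUBER,0,.01,.01).ravel(); print('edge slope',vy/vx,x0,y0)
a=ray(c,190,y0+(190-x0)*vy/vx,30);q=ray(c,440,y0+(440-x0)*vy/vx,30); d=a-q; d/=np.linalg.norm(d); print('jigx',d, 'pull',(M-P)@d, 'tool',totool(d))
ys,xs=np.where(b); print('blue top rows', [(r,xs[ys==r].min(),xs[ys==r].max()) for r in sorted(set(ys))[::4]])
for G in ((226,15),(256,15),(240,20)): t=ray(c,*G,96); print(G,t,totool(t-o['ee_pos']))
E
```

```text
red [260.59174312 155.95412844] [249 151  24  10 218]
ptr [311.63636364 149.28787879] [10  4  4 28 66]
blue [240.22657177  34.2455516 ] [228  16  26  37 843]
P [547.68608558  46.0532596   36.        ] M [500.98393024  50.02965669  30.        ] tool [ 45.21695922  31.84955837 130.2142366 ] [ 38.71992727 -14.5718054  136.19325062]
edge slope -0.021445204 329.0 169.0
jigx [-0.9794103   0.20187983  0.        ] pull 46.543326278392705 tool [-2.07047327e-02 -9.99785539e-01 -4.35062111e-04]
blue top rows [(np.int64(16), np.int64(239), np.int64(243)), (np.int64(20), np.int64(229), np.int64(250)), (np.int64(24), np.int64(228), np.int64(251)), (np.int64(28), np.int64(228), np.int64(251)), (np.int64(32), np.int64(229), np.int64(252)), (np.int64(36), np.int64(229), np.int64(252)), (np.int64(40), np.int64(229), np.int64(252)), (np.int64(44), np.int64(229), np.int64(253)), (np.int64(48), np.int64(230), np.int64(252)), (np.int64(52), np.int64(232), np.int64(248))]
(226, 15) [505.12876371 148.69672958  96.        ] [135.85234482 -32.41742153  70.19932391]
(256, 15) [524.12932994 144.35519389  96.        ] [135.83956912 -12.92716204  70.20774607]
(240, 20) [513.26342615 143.84527471  96.        ] [132.92890744 -23.4083789   70.20280261]
```

Pull is about 46.5 mm, the jig's yaw is 0.02 rad off the tool's, and the grip is near tool (127,-22) after turning. I go above the grip and look, which also checks the seated pin.

```bash
python3 -m pendant '{"grip":[0.3,0.3,0.3,0.3,0.3,0.3,0.3,0.3],"linear":[[0,0,0],[32,-5.5,0],[32,-5.5,0],[32,-5.5,0],[31,-5.5,0],[0,0,0],[0,0,0],[0,0,0]],"angular":[[0,0,-0.02],[0,0,0],[0,0,0],[0,0,0],[0,0,0],[0,0,0],[0,0,0],[0,0,0]]}'
python3 - <<'E'
from h import *
c,im=snap('wrist','w5.png'); o=ctrl.get_obs(); print(o['ee_pos'],o['orientation'])
print(proj(c,[674.8,164.3,76]),proj(c,[674.8,164.3,32]))
b,g,s=blob(im,(105,120,40),(125,255,255),(276,220)); print(g,s); t=ray(c,s[0]+s[2]/2,g[1],96);print(t,totool(t-o['ee_pos']))
E
```

```text
t: 10.22
ee_pos: [509.8, 137.1, 165.9]
orientation: [-2.435, -1.984, 0.001]
ft_force: [0.4, -0.6, -0.5]
width: 57.0
grasp_force: 0.0
[509.78641164 136.57070894 165.91872477] [-2.43668818e+00 -1.98279097e+00  1.23152317e-03]
[479.62707167 133.61521905] [449.70998875 132.22469096]
[278.42739726 210.59315068] [269 191  20  39 730]
[512.63722298 140.85746351  96.        ] [ 4.81437831  1.96054269 69.91501625]
```

View pics/w5.png

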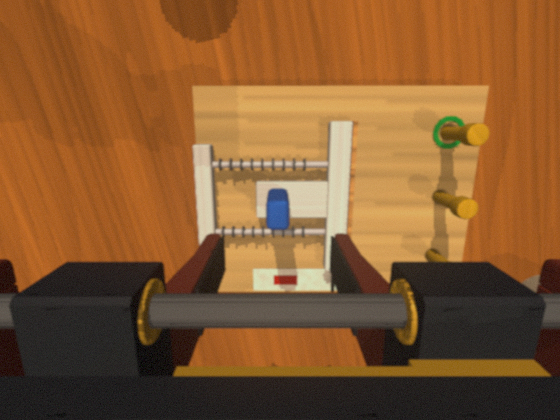

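The collared pin's head is at (478,134), matching the prediction (480,134) for a fully home, upright pin. The blue grip is centred at about (278,213) between the fingers. Now descend and close.

```bash
python3 -m pendant '{"grip":[0.3,0.3,0.3,0.3,0.3,0.3,-1,-1,-1,-1,-1,-1],"linear":[[1,2,0],[0,0,30],[0,0,36],[0,0,26],[0,0,14],[0,0,0],[0,0,0],[0,0,0],[0,0,0],[0,0,0],[0,0,0],[0,0,0]],"angular":[[0,0,0],[0,0,0],[0,0,0],[0,0,0],[0,0,0],[0,0,0],[0,0,0],[0,0,0],[0,0,0],[0,0,0],[0,0,0],[0,0,0]]}'
python3 -m pendant '{"grip":[-1,-1,-1,-1],"linear":[[0,0,0],[0,0,0],[0,0,0],[0,0,0]],"angular":[[0,0,0],[0,0,0],[0,0,0],[0,0,0]]}'
```

```text
t: 11.27
ee_pos: [511.6, 138.0, 60.8]
orientation: [-2.437, -1.982, 0.001]
ft_force: [-12.7, 4.0, 8.5]
width: 20.7
grasp_force: 6.5
t: 11.6
ee_pos: [510.2, 138.0, 60.6]
orientation: [-2.435, -1.982, 0.004]
ft_force: [-8.0, 2.6, 8.8]
width: 17.9
grasp_force: 30.0
```

Gripped. Pull 40 mm first, then measure.

```bash
python3 -m pendant '{"grip":[-1,-1,-1,-1,-1,-1,-1,-1,-1,-1,-1,-1],"linear":[[0,-2,0],[0,-4,0],[0,-4,0],[0,-4,0],[0,-4,0],[0,-4,0],[0,-4,0],[0,-4,0],[0,-4,0],[0,-4,0],[0,-2,0],[0,0,0]],"angular":[[0,0,0],[0,0,0],[0,0,0],[0,0,0],[0,0,0],[0,0,0],[0,0,0],[0,0,0],[0,0,0],[0,0,0],[0,0,0],[0,0,0]]}'
python3 - <<'E'
from h import *
for n in('top','scene','wrist'):
    c,im=snap(n,n+'6.png')
d=np.array([-.979,.202,0]); o=ctrl.get_obs(); print(o['ee_pos'],(o['ee_pos']-[510.2,138,60.6])@d,o['ft_force'],o['width'])
c=cam('top'); print('mark in top',proj(c,[501,50,30]),'pointer',proj(c,np.array([547.7,46,36])+40*d))
print('scene',cam('scene') and proj(cam('scene'),[501,50,30]))
t=cv2.imread('pics/top6.png'); s=cv2.imread('pics/scene6.png'); u,v=proj(c,[501,50,30]).astype(int); a,b=proj(cam('scene'),[501,50,30]).astype(int)
cr=lambda i,u,v: cv2.resize(i[v-35:v+35,u-35:u+35],(400,400),interpolation=cv2.INTER_CUBIC)
cv2.imwrite('pics/c6.png',np.hstack([cr(t,u,v),cr(s,a,b)]))
E
```

```text
t: 12.6
ee_pos: [474.4, 145.6, 60.6]
orientation: [2.435, 1.982, 0.003]
ft_force: [7.0, -5.6, -3.3]
width: 17.6
grasp_force: 30.0
[474.64816219 145.50167469  60.54955213] 36.32058750678893 [ 5.7116653  -6.59164387 -2.33215069] 17.594683001607653
mark in top [271.58602537 230.08230891] pointer [270.22690338 227.19207876]
scene [261.46626476 198.65285647]
```

View pics/c6.png

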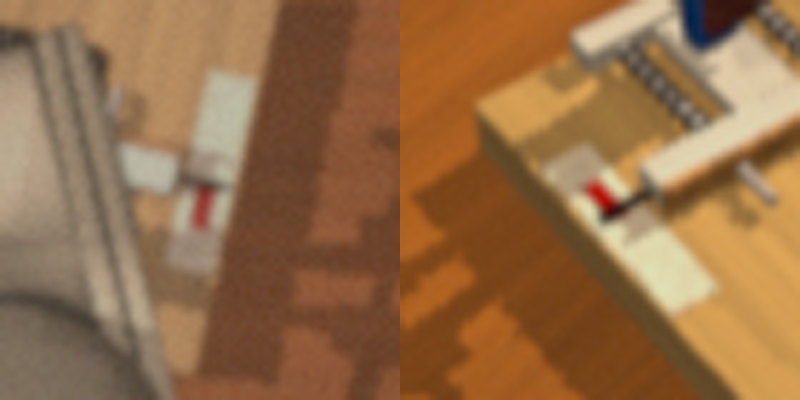

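The pointer has reached the near edge of the red in both views: top crop about (203,183), scene crop about (620,208). The TCP has travelled 36.3 mm. I pull about 10 mm more, then check numerically.

```bash
python3 -m pendant '{"grip":[-1,-1,-1,-1,-1,-1,-1],"linear":[[0,-3,0],[0,-3,0],[0,-3,0],[0,-1.3,0],[0,0,0],[0,0,0],[0,0,0]],"angular":[[0,0,0],[0,0,0],[0,0,0],[0,0,0],[0,0,0],[0,0,0],[0,0,0]]}'
python3 - <<'E'
from h import *
d=np.array([-.979,.202,0]); o=ctrl.get_obs(); print((o['ee_pos']-[510.2,138,60.6])@d,o['width'],o['grasp_force'],o['ft_force'])
for n in('top','scene'):
    c,im=snap(n,n+'7.png'); g=proj(c,[501,50,30])
    def red(i):
        h=cv2.cvtColor(i,cv2.COLOR_BGR2HSV); h=(((h[:,:,0]<7)|(h[:,:,0]>172))&(h[:,:,1]>150)&(h[:,:,2]>60))
        y,x=np.where(h); k=(abs(x-g[0])<14)&(abs(y-g[1])<14); return np.array([x[k],y[k]]).T
    im0=cv2.imread(f'pics/{n}0.png'); r0=red(im0); r1=red(im)
    S=lambda r:np.array([ray(c,u,v,30)@d for u,v in r]); a,b=S(r0),S(r1)
    print(n,'mark centre',a.mean(),np.median(a),'ext',a.min(),a.max(),ray(c,*r0.mean(0),30),len(a),'| now',b.mean() if len(b) else 0,sorted(b.round(0)))
    # pointer: darkening along the strip, sampled at z=36 relative to mark
    M=ray(c,*r0.mean(0),30)*[1,1,0]+[0,0,36]; L=np.array([-.202,-.979,0])
    G=im.astype(np.float32).sum(2)
    prof=[np.mean([cv2.getRectSubPix(G,(1,1),tuple(map(float,proj(c,M+s*d+l*L))))[0,0] for l in (-10,-8,-6,6,8,10)]) for s in range(-30,25,2)]
    print([(s,int(p)) for s,p in zip(range(-30,25,2),prof)])
E
```

```text
t: 13.33
ee_pos: [464.8, 147.5, 60.5]
orientation: [2.435, 1.982, 0.004]
ft_force: [7.8, -7.2, -3.5]
width: 17.9
grasp_force: 30.0
46.34325818507415 17.850458690444764 30.009903609752655 [ 7.77838866 -7.22369493 -3.46185228]
top mark centre -477.85311403156237 -477.45402822761463 ext -483.6538773981171 -471.9016151673809 [498.75136189  51.61711861  30.        ] 7 | now -486.4371662176752 [np.float64(-486.0)]
[(-30, 523), (-28, 523), (-26, 523), (-24, 524), (-22, 520), (-20, 512), (-18, 496), (-16, 474), (-14, 453), (-12, 439), (-10, 429), (-8, 416), (-6, 391), (-4, 348), (-2, 328), (0, 338), (2, 377), (4, 410), (6, 434), (8, 457), (10, 479), (12, 499), (14, 513), (16, 516), (18, 504), (20, 483), (22, 453), (24, 428)]
scene mark centre -477.8890658367395 -477.9538808496648 ext -486.1732528192227 -468.3637468036683 [498.87713624  51.961503    30.        ] 17 | now -478.3567444692735 [np.float64(-488.0), np.float64(-486.0), np.float64(-485.0), np.float64(-485.0), np.float64(-483.0), np.float64(-482.0), np.float64(-481.0), np.float64(-481.0), np.float64(-479.0), np.float64(-478.0), np.float64(-478.0), np.float64(-477.0), np.float64(-474.0), np.float64(-473.0), np.float64(-472.0), np.float64(-471.0), np.float64(-470.0), np.float64(-468.0)]
[(-30, 593), (-28, 594), (-26, 589), (-24, 578), (-22, 547), (-20, 504), (-18, 460), (-16, 428), (-14, 413), (-12, 412), (-10, 413), (-8, 395), (-6, 345), (-4, 282), (-2, 249), (0, 294), (2, 382), (4, 470), (6, 530), (8, 566), (10, 582), (12, 585), (14, 571), (16, 541), (18, 507), (20, 477), (22, 453), (24, 435)]
```

Both fixed views put the pointer about 1.7 mm short of the band's middle. I nudge it 1.5 mm, settle, check and hand in.

```bash
python3 -m pendant '{"grip":[-1,-1,-1,-1,-1,-1,-1,-1],"linear":[[0,-1,0],[0,-0.5,0],[0,0,0],[0,0,0],[0,0,0],[0,0,0],[0,0,0],[0,0,0]],"angular":[[0,0,0],[0,0,0],[0,0,0],[0,0,0],[0,0,0],[0,0,0],[0,0,0],[0,0,0]]}'
python3 - <<'E'
from h import *
d=np.array([-.979,.202,0]); L=np.array([-.202,-.979,0]); o=ctrl.get_obs(); print((o['ee_pos']-[510.2,138,60.6])@d,o['grasp_force'])
c,im=snap('scene','scene8.png'); G=im.astype(np.float32).sum(2); M=np.array([498.88,51.96,36])
p=[np.mean([cv2.getRectSubPix(G,(1,1),tuple(map(float,proj(c,M+s*d+l*L))))[0,0] for l in (-10,-8,-6,6,8,10)]) for s in range(-8,9)]
s=int(np.argmin(p))-8; print(s)
if abs(s)<=3 and o['grasp_force']>20: print(ctrl.close_job())
E
```

```text
t: 14.1
ee_pos: [463.4, 147.8, 60.5]
orientation: [2.435, 1.982, 0.004]
ft_force: [8.2, -7.3, -4.3]
width: 17.9
grasp_force: 30.0
47.76113548688638 30.010254979133606
-1
the job is handed in; nothing more can be done
None
```

The job is handed in: the brass pin stands fully home in the green-collared bore and is let go, and the jaw is held by its blue grip with the pointer about 1 mm from the red band's middle, at 14 s; the verdict was not shown.

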